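# Fit the missing label holder to the reagent shelf

## Task

Take the wide label holder out of the stand and push it straight down behind the lip of the reagent shelf, into the empty gap between the two holders already fitted, label side facing out the same way as theirs. Push until its sprung seat is fully down, without ramming it, and finish while still holding it pressed home: do not let go. Leave the narrow holder in the stand, and leave the bottles and the beaker where they are.

Things in the scene. Friction and masses are not known exactly. Their poses are not given: they have to be found in the camera images.
- wide_holder: The holder to fit: stiff grey plastic plate upright in one slot of the stand, 72 mm wide (y), 74 mm tall (z), 32 to 63 g. Lower 30 mm: tongue 5 mm thick (x; lowest 4 mm only 3 mm). Upper 44 mm: body 10 mm thick, white paper label on its -x face (front), +x face plain. Grip the body across its thickness. Origin: middle of the tongue's foot (underside); z up.
- label_face (a point): Middle of the label on the wide holder: 5 mm to -x of its origin and 52 mm above it.
- narrow_holder: Bystander: spare label holder of the same make but only 44 mm wide, in the other slot of the stand. Origin: middle of its foot. It stays in the stand.
- stand: Light wooden block fixed to the bench, 60 (x) x 206 (y) x 30 mm, with two slots 25 mm deep, 80 mm long, 6.6 mm wide, running along y, centred 52.5 mm to +y and -y of its origin; which holder is in which slot varies. Labels face its -x. Origin: centre of its underside.
- shelf: Low grey reagent shelf fixed to the bench, 300 mm wide (y), 220 deep, board top 106 mm up; bottles stand about 165 mm behind its front edge. An aluminium lip runs along that edge. Holders are already fitted 94 mm to both sides of the empty gap (44 mm of each shows, tops 160 mm up). Origin: on the bench under the middle of the empty gap; x inward from front to back, square to the lip; y along the lip; z up.
- channel (a point): Middle of the empty gap between lip and shelf edge, at the top of the unpressed seat, 92 mm above the bench; axes as the shelf's. Gap 8 mm wide (x), 82 mm long (y) between end stops, open at the top. The lip (-x side) is upright to 108 mm above the bench, then flares outward to 115; the shelf edge (+x side) is upright to 99 mm, then chamfered back to 106.
- seat (a joint): Sprung black seat bar in the bottom of the empty gap: 0 = up, grows as it is pressed straight down, hard stop at 0.006 m (seat top then 86 mm above the bench, the holder's top level with its neighbours). Takes 3 N to start moving and 9 N at the stop; it springs back up when let go.
- amber_bottle: Bystander: amber bottle, 60 mm across, 115 mm tall, on the shelf. Origin: centre of its underside.
- white_bottle: Bystander: white bottle with red cap, 60 mm across, 105 mm tall, on the shelf. Origin: centre of its underside.
- beaker: Bystander: glass beaker on the bench, 66 mm across, 80 mm tall. Origin: centre of its underside.

How it is judged:
By the outcome, as a careful person would: the job done as asked, in the order asked, and still so for the second after the job is handed in, while the arm keeps its last pose, push and grip.
It also fails if it takes over 45 s, if anything falls off the work surface, if the arm or the gripper's body presses on something with over 40 N, if the wrist force passes 120 N, or if a joint passes its speed limit or range.

## Robot

A 6-joint arm with a two-finger parallel gripper is mounted at the origin on the work surface. World frame = base frame: x ahead of the robot, y to its left, z up, the work surface at z = 0. Lengths are in mm, angles in rad, forces in N, time in s.
With the tool pointing down it reaches from about 275 to 1000 mm from the base axis. Payload 8.4 kg.
Tool frame: the origin (TCP) lies at the very end of the fingers, on their centre line; the grasp point (between the pads) lies 19 mm behind it (r.pinch_z is the distance from the TCP to the grasp point, in mm); z points along the fingers, y is the line along which they close (so a half turn about z gives the same grasp; the last joint's range is limited). The gripper opens to 85 mm and grips with 20 to 120 N. Pads are 22 mm wide; open, the fingers measure 114 mm over their backs; the gripper's body (76 mm by 85 mm) begins 54 mm behind the grasp point. The pads swing forward as they close: fully open they stand 13 mm farther back than shut.
Start: joints at [-1.272, 0.353, 1.633, -0, 1.155, -0.002], TCP at [185.176, -596.94, 191.781] pointing down, gripper open.
Joint ranges: [-2.63, 2.63], [-0.92, 2.1], [0.06, 2.66], [-1.3, 4.44], [0, 2.69], [-3.02, 3.02]. Speed limits (rad/s): [2.22, 2.22, 2.79, 3.14, 3.14, 3.14].

## Interface

Orientations are given as [roll, pitch, yaw] about the fixed x, y, z axes, in that order (R = Rz(yaw) Ry(pitch) Rx(roll)).
In Python, from rig import r gives the robot as it stands.
- The arm moves only by the tool carry_out, never from a script. Its argument "series" is a list of rows, each a list of 7 numbers: the turn, a rotation vector about the tool's x, y, z as a fraction of full scale, then the shift along the tool's x, y, z as a fraction of full scale, then the gripper command: -1 is fully open, 1 is shut, values between are in proportion. A call has 1 to 8 rows; each row is the pose to reach, as a shift and turn from the pose commanded when the call began, along the tool's axes at that moment, turning the shorter way round; what a row does not reach only later rows make up. Full scale, the value 1, is 0.25 m for a shift and pi rad for a turn. A row lasts 1/8 s, in which the tool goes at most 62.5 mm and 10.7 degrees, less where a joint would pass 70% of its speed; a pose out of reach is approached as far as the arm can. A call with a number of a shift or a turn outside -1 to 1 is refused whole. A call with a gripper value outside its range is refused whole. The fingers move at their own pace and stop on an object; "force" is the grip in N (left out, the last holds). Time passes only in rows, so rows that repeat a pose let the fingers close. It gives the time, the measured TCP pose, the force, the opening and the grip force at its end, in the units of the state.
- r.sense(): the state, without advancing time (a new reading comes with each control period).
- r.grab_frame(name): name is "scene" or "top" or "wrist"; returns the picture (420x560x3 uint8, red, green, blue); there is no depth.
- r.get_calibration(name): a dict with "K" (3x3 intrinsics, pixels), "distortion" ([k1, k2, p1, p2, k3] as OpenCV has them; the pictures are not rectified), "pose" (4x4, takes a point from camera to world coordinates). Camera axes: x right, y up, looking along -z (the intrinsics and any distortion apply to the point x, -y, -z); pixel columns grow to the right and rows downward; lengths in mm; the calibration is good to about 2 mm. A picture is of the moment at which its call begins: read the wrist's pose just before it. get_calibration takes no time and is no camera call; for the wrist camera it gives the pose at the moment of the call.
- r.sign_off(): hands the job in; it is judged then, once.
Trained networks look in the newest picture that a camera, given by its name, has taken for a name from the list of things; names that differ only in an ending like _2 or _b are one class to them, and where a whole thing is asked for, a point or a joint stands for the part that bears it (a point fixed in the world has none). Each returns a list of dicts, best first, with "score" (0 to 1); they miss things now and then, are a little off and sometimes report something else, mostly with a low value. They report only what shows in the picture. A call takes as long as a camera call.
- r.silhouettes(camera, label): "region" (420x560 bool, what is visible of it) and "position" ([row, column] in pixels, amid what is visible of it).
The state is a dict: "clock": time; "qpos": joint angles; "qvel": joint speeds; "joint_efforts": joint torques, N m; "eef_pos": TCP position; "tcp_rot": TCP orientation; "contact_force": force on the tool from outside, world axes, zero at the start; "wrist_torque": the same for the moment, N m; "opening": opening from 0.0 (shut) to 1.0 (fully open); "grasp_force": force on a finger pad.
Only numpy, scipy, OpenCV 4.12 (cv2) and the standard library are available. Lean on these libraries where they do the work, as an engineer would, in place of code of your own. Each camera call takes 0.05 s, during which the arm holds its last target. There are 200 camera calls.

## Working session

There is one attempt and no reset: what is moved stays moved. The work goes in short steps, Python scripts to look and compute and a tool call to move; the robot and the scene stay as the last step left them, time stands still between calls to the robot, and variables do not carry over. Pictures are saved under pics/ and viewed, at most 10 in all, crops included, and the job is handed in when it is done.

Besides the shell and the picture viewer there is one more tool, called after "Emit:" as name([rows], argument=value, ...), one row to a line, values as JSON. carry_out: Moves the arm, as the interface text tells. Its arguments: {"type":"object","properties":{"series":{"type":"array"},"force":{"type":"number"}},"required":["series"]}

```bash
ls; mkdir -p pics; python3 - <<'E'
from rig import r
import cv2,numpy as np
s=r.sense();print(s)
ims=[]
for c in("scene","top"):
    im=r.grab_frame(c);cv2.imwrite(f"pics/{c}0.png",im[:,:,::-1])
    k=r.get_calibration(c);print(c,np.round(k["K"],1).tolist(),k["distortion"],np.round(k["pose"],3).tolist())
    for n in("wide_holder","narrow_holder","stand","shelf","seat","beaker","label_face","amber_bottle","white_bottle"):
        for d in r.silhouettes(c,n)[:2]:
            m=d["region"];ys,xs=np.nonzero(m);print(n,round(d["score"],2),np.round(d["position"]),xs.min(),xs.max(),ys.min(),ys.max(),m.sum())
E
```

```text
pics
{'clock': 0.0, 'qpos': array([-1.27239261e+00,  3.53668659e-01,  1.63412328e+00,  3.06615171e-05,
        1.15516680e+00, -2.40644193e-03]), 'qvel': array([ 0.00050465,  0.00061183, -0.00211728, -0.00134721, -0.00044145,
        0.00017458]), 'joint_efforts': array([-1.53029268e-04, -6.05248404e+01, -3.42074311e+01, -3.18413877e-04,
        8.97241174e-03, -1.90954921e-05]), 'eef_pos': array([ 185.03921165, -596.44261215,  191.05353693]), 'tcp_rot': array([-3.14022664e+00, -3.13214396e-05,  3.00797740e-01]), 'contact_force': array([ 0.31289152, -0.42179564, -0.3220462 ]), 'wrist_torque': array([0.03648237, 0.04776007, 0.00564579]), 'grasp_force': 0.0, 'opening': 0.9965157854556134}
scene [[402.3, 0.0, 277.9], [0.0, 402.3, 214.6], [0.0, 0.0, 1.0]] [-0.00011094  0.          0.          0.          0.        ] [[0.649, -0.659, 0.38, 897.926], [0.761, 0.563, -0.323, -287.184], [-0.001, 0.499, 0.867, 779.823], [0.0, 0.0, 0.0, 1.0]]
wide_holder 0.63 [221. 161.] 141 175 203 238 609
stand 0.6 [252. 138.] 95 190 207 290 2336
shelf 0.8 [202. 349.] 273 461 118 297 15416
seat 0.52 [250. 142
[... 331 characters left out ...]
0.        ] [[-0.023, 0.983, -0.182, 475.172], [-1.0, -0.021, 0.012, -36.073], [0.008, 0.182, 0.983, 933.854], [0.0, 0.0, 0.0, 1.0]]
wide_holder 0.84 [303. 358.] 337 377 297 308 251
narrow_holder 0.66 [293. 407.] 393 423 289 297 181
narrow_holder 0.56 [295. 378.] 326 431 274 320 2674
stand 0.57 [295. 377.] 327 431 275 321 2569
stand 0.29 [139. 133.] 113 154 118 158 1245
shelf 0.89 [184. 184.] 95 268 111 243 15460
seat 0.52 [228. 179.] 159 194 226 231 91
beaker 0.25 [184. 186.] 96 268 111 243 15621
label_face 0.86 [303. 360.] 336 378 297 308 299
label_face 0.7 [186. 188.] 97 269 111 243 15701
amber_bottle 0.85 [139. 135.] 113 154 118 159 1298
white_bottle 0.62 [139. 217.] 202 236 120 159 1051
```

View pics/scene0.png

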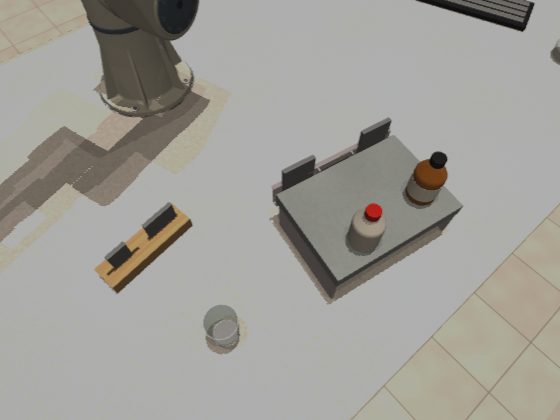

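View pics/top0.png

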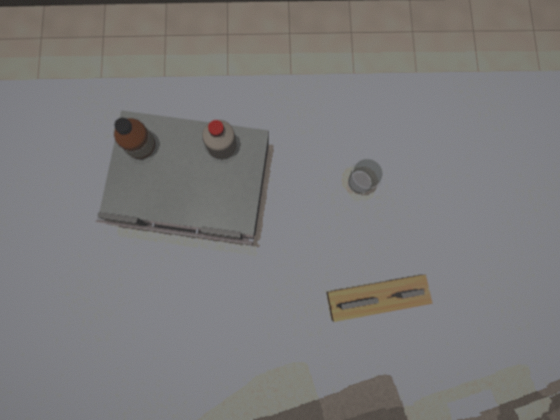

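The scene picture shows the wide holder at about (160,220) and the narrow one at (120,255) in the stand. The top picture has the wide holder at (358,303), the narrow one at (407,293), and the empty gap around (175,229) between neighbours at (122,217) and (220,233).

```bash
cat > h.py <<'E'
from rig import r
import cv2,numpy as np
from scipy.spatial.transform import Rotation as R
def ray(c,px,cal=None):
    k=cal or r.get_calibration(c);px=np.asarray(px,float).reshape(-1,1,2)
    u=cv2.undistortPoints(px,k["K"],np.array(k["distortion"])).reshape(-1,2)
    P=np.array(k["pose"]);d=np.c_[u[:,0],-u[:,1],-np.ones(len(u))]@P[:3,:3].T
    return P[:3,3],d
def plane(c,px,z,cal=None):
    o,d=ray(c,px,cal);return (o+d*((z-o[2])/d[:,2])[:,None])[:,:2]
def proj(c,X,cal=None):
    k=cal or r.get_calibration(c);P=np.linalg.inv(k["pose"]);p=np.asarray(X,float).reshape(-1,3)@P[:3,:3].T+P[:3,3]
    return cv2.projectPoints(p*[1,-1,-1],np.zeros(3),np.zeros(3),k["K"],np.array(k["distortion"]))[0].reshape(-1,2)
def rect(c,m,z,cal=None):
    ys,xs=np.nonzero(m);return cv2.minAreaRect(plane(c,np.c_[xs,ys],z,cal).astype(np.float32))
def T():
    s=r.sense();return np.array(s["eef_pos"]),R.from_euler("xyz",s["tcp_rot"])
def move(p,rpy):
    "fractions for tool shift/turn from measured pose"
    p0,R0=T();Rg=R.from_euler("xyz",rpy)
    return np.round(np.r_[(R0.inv()*Rg).as_rotvec()/np.pi,R0.inv().apply(np.array(p)-p0)/250],4)
E
python3 - <<'E'
from h import *
r.grab_frame("top")
d=r.silhouettes("top","wide_holder")[0];print("wide@79",rect("top",d["region"],77))
d=r.silhouettes("top","narrow_holder")[0];print("nar",rect("top",d["region"],77))
d=r.silhouettes("top","stand")[0];print("stand",rect("top",d["region"],30))
d=r.silhouettes("top","shelf")[0];print("shelf",rect("top",d["region"],106))
print("seat",plane("top",[[179,228],[159,227],[194,231]],100))
im=r.grab_frame("top");cv2.imwrite("pics/c.png",cv2.resize(im[195:255,90:280,::-1],None,fx=4,fy=4,interpolation=2))
k=r.get_calibration("wrist");p,Q=T();P=k["pose"];print("cam in tool",Q.inv().apply(P[:3,3]-p),Q.inv().as_matrix()@P[:3,:3],k["K"],k["distortion"])
E
```

```text
wide@79 ((432.675048828125, -206.21836853027344), (13.83769702911377, 80.28691101074219), 7.786553859710693)
nar ((447.88848876953125, -307.75958251953125), (14.844389915466309, 60.742393493652344), 7.7471513748168945)
stand ((440.8023681640625, -261.826416015625), (63.73148727416992, 212.0119171142578), 8.3010835647583)
shelf ((684.4478149414062, 122.19437408447266), (310.2461242675781, 230.1493377685547), 80.8160629272461)
seat [[582.07148733 132.55137196]
 [584.833974   171.04996392]
 [575.64886373 103.66069407]]
cam in tool [ 8.43758138e+01  8.20755140e-02 -1.83554709e+02] [[ 2.85820380e-04  9.45629628e-01  3.25245330e-01]
 [ 9.99999934e-01 -1.96755327e-04 -3.06730597e-04]
 [-2.26059789e-04  3.25245396e-01 -9.45629622e-01]] [[334.52619442   0.         284.06216857]
 [  0.         334.52619442 206.43795914]
 [  0.           0.           1.        ]] [0.00722376 0.         0.         0.         0.        ]
```

View pics/c.png

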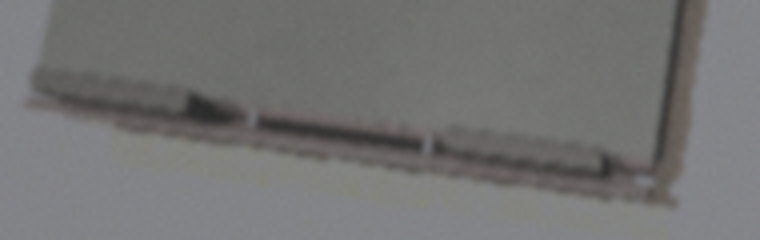

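The crop shows the end stops of the empty gap as white bits at full-image pixels of about (153,225) and (197,231), with the dark seat between them. The neighbours are on either side.

```bash
python3 - <<'E'
from h import *
print(plane("top",[[153,225],[197,230.75]],110))
print(move([433,-208,170],[np.pi,0,1.716]))
E
```

```text
[[587.59618349 180.06972587]
 [574.79818055  96.29728148]]
[-0.      0.     -0.4505  1.4077 -1.1922  0.0872]
```

Emit:
carry_out([
  [0, 0, -0.225, 0.7, -0.6, 0.04, -1],
  [0, 0, -0.225, 0.7, -0.6, 0.04, -1],
  [0, 0, -0.225, 0.7, -0.6, 0.04, -1],
  [0, 0, -0.225, 0.7, -0.6, 0.04, -1],
  [0, 0, -0.225, 0.7, -0.6, 0.04, -1],
  [0, 0, -0.225, 0.7, -0.6, 0.04, -1],
], force=70)

```text
clock: 2.05
eef_pos: [308.0, -402.3, 182.1]
tcp_rot: [3.141, 0.001, 1.007]
contact_force: [0.3, -0.3, -0.5]
opening: 0.998
grasp_force: 0.0
```

```bash
python3 - <<'E'
from h import *
print(T()[0],r.sense()["tcp_rot"],move([433,-208,170],[np.pi,0,1.716]))
E
```

```text
[ 308.01403648 -402.29118603  182.08213952] [3.14097154e+00 5.73309508e-04 1.00715340e+00] [ 1.000e-04  2.000e-04 -2.256e-01  9.241e-01  7.400e-03  4.780e-02]
```

Emit:
carry_out([
  [0, 0, -0.226, 0.924, 0.007, 0.048, -1],
  [0, 0, -0.226, 0.924, 0.007, 0.048, -1],
  [0, 0, -0.226, 0.924, 0.007, 0.048, -1],
  [0, 0, -0.226, 0.924, 0.007, 0.048, -1],
  [0, 0, -0.226, 0.924, 0.007, 0.048, -1],
  [0, 0, -0.226, 0.924, 0.007, 0.048, -1],
])

```text
clock: 2.8
eef_pos: [432.6, -208.5, 169.8]
tcp_rot: [-3.141, 0.0, 1.715]
contact_force: [-0.4, -0.1, -1.0]
opening: 0.999
grasp_force: 0.0
```

```bash
python3 - <<'E'
from h import *
print(T()[0],r.sense()["tcp_rot"])
k=r.get_calibration("wrist");im=r.grab_frame("wrist")
v=im[:,:,::-1].copy()
for n,c,z in(("wide_holder",(0,255,0),79),("stand",(0,0,255),30),("narrow_holder",(255,0,0),79)):
    for d in r.silhouettes("wrist",n)[:1]:
        print(n,d["score"],d["position"],rect("wrist",d["region"],z,k))
        cs,_=cv2.findContours(d["region"].astype(np.uint8),0,1);cv2.drawContours(v,cs,-1,c,1)
cv2.imwrite("pics/w1.png",v)
E
```

```text
[ 432.56022842 -208.48500162  169.7810645 ] [-3.14136847e+00  3.78586998e-04  1.71544819e+00]
wide_holder 0.88 [192.2, 283.0] ((431.6260681152344, -208.59515380859375), (11.341995239257812, 83.13201141357422), 8.5831298828125)
stand 0.97 [218.1, 287.6] ((440.44390869140625, -264.0845642089844), (62.11317443847656, 211.83909606933594), 9.11127758026123)
narrow_holder 0.75 [291.2, 279.7] ((445.2324523925781, -299.2083435058594), (9.584893226623535, 76.27154541015625), 8.524746894836426)
```

View pics/w1.png

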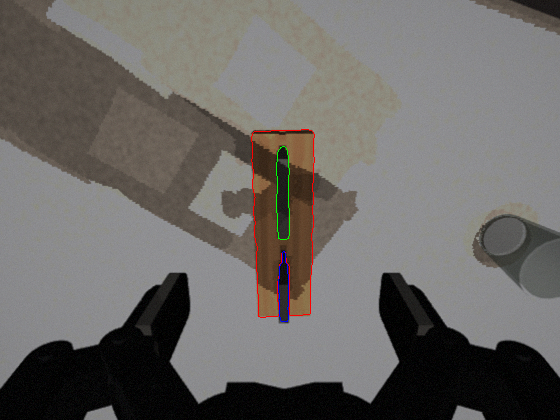

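The wrist picture shows the stand in red, the wide holder in green at rows 146–240, column 283, and the narrow one in blue below it. The gripper is aligned with the holder. Its far end puts the holder's centre near (432.5, -213).

Emit:
carry_out([
  [0, 0, -0.002, -0.018, -0.002, 0.25, -1],
  [0, 0, -0.002, -0.018, -0.002, 0.4, -1],
  [0, 0, -0.002, -0.018, -0.002, 0.47, -1],
  [0, 0, -0.002, -0.018, -0.002, 0.503, -1],
  [0, 0, -0.002, -0.018, -0.002, 0.503, -1],
  [0, 0, -0.002, -0.018, -0.002, 0.503, 0],
  [0, 0, -0.002, -0.018, -0.002, 0.503, 0.3],
  [0, 0, -0.002, -0.018, -0.002, 0.503, 0.5],
], force=30)

```text
clock: 4.0
eef_pos: [433.2, -212.1, 44.6]
tcp_rot: [3.141, 0.001, 1.724]
contact_force: [0.5, 0.3, 0.6]
opening: 0.376
grasp_force: 0.0
```

```bash
python3 - <<'E'
from h import *
print(T()[0],r.sense()["tcp_rot"],r.sense()["contact_force"])
im=r.grab_frame("wrist")
cv2.imwrite("pics/w2.png",im[:,:,::-1])
E
```

```text
[ 433.1755775  -212.10286726   44.56244722] [3.14077065e+00 5.52025466e-04 1.72390844e+00] [0.475603   0.33977977 0.62364524]
```

View pics/w2.png

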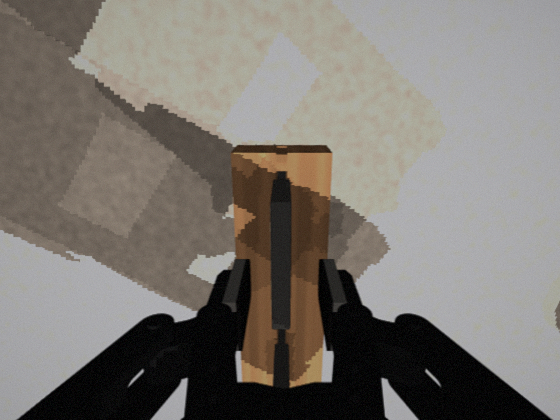

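The wrist picture shows the holder between the half-closed pads, its top face running from about row 200 to 328 at column 281.

```bash
python3 - <<'E'
from h import *
p=plane("wrist",[[281.5,197],[281.5,328]],79);print(p,p.mean(0),np.linalg.norm(p[0]-p[1]))
Q,Rr=T();print([Rr.inv().apply(np.r_[x,79]-Q) for x in p])
E
```

```text
[[ 426.62748643 -175.267971  ]
 [ 437.74015045 -248.28347657]] [ 432.18381844 -211.77572378] 73.85631561748808
[array([ 37.30558747,  -0.75663193, -34.59119871]), array([-36.55054546,  -0.91798152, -34.56035562])]
```

Emit:
carry_out([
  [0, 0, 0, 0, -0.003, 0, 0.6],
  [0, 0, 0, 0, -0.003, 0, 0.75],
  [0, 0, 0, 0, -0.003, 0, 0.9],
  [0, 0, 0, 0, -0.003, 0, 1],
  [0, 0, 0, 0, -0.003, 0, 1],
  [0, 0, 0, 0, -0.003, 0, 1],
], force=70)

```text
clock: 4.8
eef_pos: [432.1, -212.1, 44.0]
tcp_rot: [-3.142, -0.0, 1.724]
contact_force: [0.5, 0.2, 0.4]
opening: 0.002
grasp_force: 0.0
```

```bash
python3 - <<'E'
from h import *
print(r.sense()["opening"],r.sense()["grasp_force"])
im=r.grab_frame("wrist")
cv2.imwrite("pics/w3.png",im[:,:,::-1])
E
```

```text
0.0016603689980233204 0.0
```

View pics/w3.png

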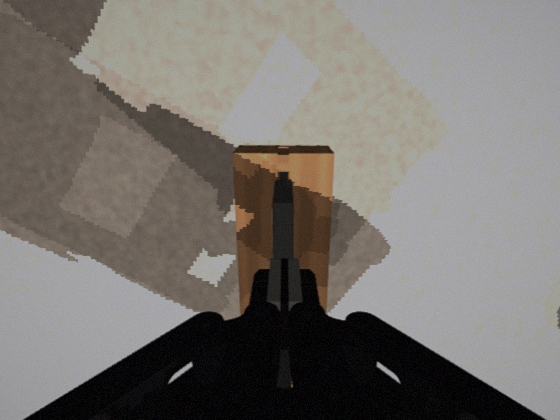

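The picture shows the fingers closed at about columns 268–300, rows 258–300, overlapping the holder's top, and the opening reads zero. I'll project the tool geometry into the picture to see where the pads really are.

```bash
python3 - <<'E'
from h import *
Q,Rr=T()
for l in([0,0,0],[11,0,0],[-11,0,0],[11,5,-19],[11,-5,-19],[11,5,-35],[11,-5,-35],[11,12,-19],[11,12,0],[36,5,-35],[36,-5,-35],[-36,0,-35]): print(l,proj("wrist",Rr.apply(l)+Q)[0].round())
s=r.sense();print(s["clock"],s["joint_efforts"].round(2),s["contact_force"],s["wrist_torque"],s["opening"],s["grasp_force"],r.pinch_z)
im=cv2.imread("pics/w3.png")[150:330,200:370];cv2.imwrite("pics/w3c.png",cv2.resize(cv2.convertScaleAbs(im,alpha=1.8,beta=25),None,fx=3.2,fy=3.2,interpolation=2))
E
```

```text
[0, 0, 0] [283. 239.]
[11, 0, 0] [283. 222.]
[-11, 0, 0] [283. 256.]
[11, 5, -19] [293. 235.]
[11, -5, -19] [274. 235.]
[11, 5, -35] [293. 248.]
[11, -5, -35] [273. 248.]
[11, 12, -19] [306. 235.]
[11, 12, 0] [304. 222.]
[36, 5, -35] [294. 200.]
[36, -5, -35] [272. 200.]
[-36, 0, -35] [283. 328.]
4.85 [ -0.   -48.67 -23.31  -0.     0.    -0.  ] [ 0.20547631  0.29104412 -0.05007697] [-0.0034251   0.0154921   0.01820703] -0.00017591362642127887 0.0 18.700000000000003
```

View pics/w3c.png

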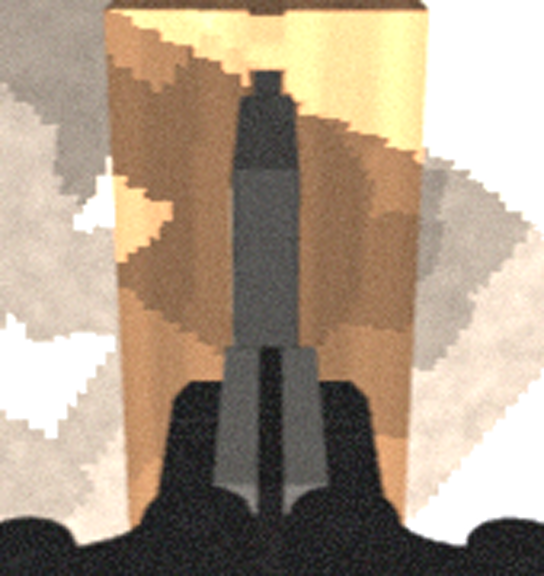

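The fingers closed above the holder: the visible pads span about -46 to -80 mm along tool z, where I expected roughly 0 to -35. I'll check this against the fixed scene camera before moving.

```bash
python3 - <<'E'
from h import *
im=r.grab_frame("scene")[:,:,::-1].copy();Q,Rr=T()
for z,c in((0,(0,0,255)),(-45,(0,255,0))):
    p=proj("scene",Rr.apply([0,0,z])+Q)[0];print(z,p)
v=im[130:310,70:260];v=cv2.resize(cv2.convertScaleAbs(v,alpha=1.5,beta=15),None,fx=3.3,fy=3.3,interpolation=2)
for z,c in((0,(0,0,255)),(-45,(0,255,0))):
    p=(proj("scene",Rr.apply([0,0,z])+Q)[0]-[70,130]+.5)*3.3;cv2.drawMarker(v,tuple(int(a) for a in p),c,0,14,1)
cv2.imwrite("pics/s1.png",v)
E
```

```text
0 [160.84746381 222.96329351]
-45 [155.11336615 212.08999434]
```

View pics/s1.png

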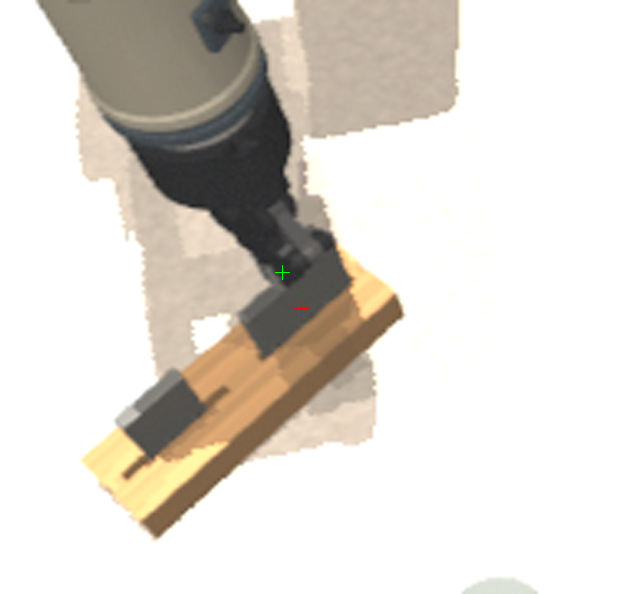

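The scene view agrees: the fingertips end at the holder's top, by the green mark, about 46 mm short of the reported TCP (red). I'll treat the true fingertip as reported TCP z + 46 mm, reopen, and go lower in watched steps.

Emit:
carry_out([
  [0, 0, 0, 0, 0, 0, 0.2],
  [0, 0, 0, 0, 0, 0, 0.2],
  [0, 0, 0, 0, 0, 0, 0.2],
  [0, 0, 0, 0, 0, 0.04, 0.2],
  [0, 0, 0, 0, 0, 0.08, 0.2],
  [0, 0, 0, 0, 0, 0.1, 0.2],
  [0, 0, 0, 0, 0, 0.1, 0.2],
])

```text
clock: 5.78
eef_pos: [431.6, -211.8, 18.4]
tcp_rot: [-3.141, -0.001, 1.724]
contact_force: [0.6, -0.6, 0.6]
opening: 0.4
grasp_force: 0.0
```

Emit:
carry_out([
  [0, 0, 0, 0, 0, 0.04, 0.2],
  [0, 0, 0, 0, 0, 0.07, 0.2],
  [0, 0, 0, 0, 0, 0.075, 0.2],
  [0, 0, 0, 0, 0, 0.075, 0.2],
])

```text
clock: 6.28
eef_pos: [432.0, -212.0, 0.2]
tcp_rot: [-3.141, -0.0, 1.724]
contact_force: [1.0, -0.3, -1.6]
opening: 0.4
grasp_force: 0.0
```

Emit:
carry_out([
  [0, 0, 0, 0, 0, 0, 0.5],
  [0, 0, 0, 0, 0, 0, 0.75],
  [0, 0, 0, 0, 0, 0, 0.9],
  [0, 0, 0, 0, 0, 0, 1],
  [0, 0, 0, 0, 0, 0, 1],
  [0, 0, 0, 0, 0, 0, 1],
], force=70)

```text
clock: 7.02
eef_pos: [432.2, -212.2, 0.6]
tcp_rot: [3.141, 0.0, 1.724]
contact_force: [-1.1, 0.9, 5.7]
opening: 0.113
grasp_force: 68.4
```

Held: opening 0.113 (10 mm), 68 N. Next is the lift. The foot is about 4.4 mm above the reported TCP z.

Emit:
carry_out([
  [0, 0, 0, 0, 0, -0.05, 1],
  [0, 0, 0, 0, 0, -0.12, 1],
  [0, 0, 0, 0, 0, -0.3, 1],
  [0, 0, 0, 0, 0, -0.5, 1],
  [0, 0, 0, 0, 0, -0.7, 1],
  [0, 0, 0, 0, 0, -0.76, 1],
  [0, 0, 0, 0, 0, -0.76, 1],
])

```text
clock: 7.9
eef_pos: [432.4, -212.2, 191.1]
tcp_rot: [3.14, 0.001, 1.724]
contact_force: [0.2, -0.3, -1.0]
opening: 0.105
grasp_force: 68.1
```

```bash
python3 - <<'E'
from h import *
print(move([566.6,44,192],[np.pi,0,1.419]))
E
```

```text
[ 6.000e-04  3.000e-04  9.710e-02  9.310e-01  6.868e-01 -3.600e-03]
```

Emit:
carry_out([
  [0, 0, 0.015, 0.14, 0.1, 0, 1],
  [0, 0, 0.04, 0.33, 0.25, 0, 1],
  [0, 0, 0.06, 0.53, 0.4, 0, 1],
  [0, 0, 0.08, 0.73, 0.54, 0, 1],
  [0, 0, 0.097, 0.87, 0.64, 0, 1],
  [0, 0, 0.097, 0.93, 0.687, 0, 1],
  [0, 0, 0.097, 0.93, 0.687, 0, 1],
  [0, 0, 0.097, 0.93, 0.687, 0, 1],
])

```text
clock: 8.9
eef_pos: [565.4, 42.7, 189.5]
tcp_rot: [-3.14, 0.001, 1.419]
contact_force: [-0.3, 0.2, 0.1]
opening: 0.107
grasp_force: 68.2
```

```bash
python3 - <<'E'
from h import *
print(T()[0],r.sense()["tcp_rot"],r.sense()["opening"])
k=r.get_calibration("wrist");im=r.grab_frame("wrist")
np.savez("w4.npz",im=im,**{a:np.array(b) for a,b in k.items()})
v=cv2.convertScaleAbs(im[:,:,::-1],alpha=1.4,beta=10)
for n in("seat","channel","wide_holder"):
    for d in r.silhouettes("wrist",n)[:1]: 
        ys,xs=np.nonzero(d["region"]);print(n,d["score"],d["position"],xs.min(),xs.max(),ys.min(),ys.max())
cv2.imwrite("pics/w4.png",cv2.resize(v,None,fx=1.42,fy=1.42,interpolation=2))
E
```

```text
[565.4040081   42.68867513 189.53632332] [-3.14002843e+00  8.12920770e-04  1.41907107e+00] 0.10689075538484791
seat 0.94 [64.1, 283.8] 283 291 18 122
channel 0.93 [112.4, 402.6] 271 559 0 257
```

View pics/w4.png

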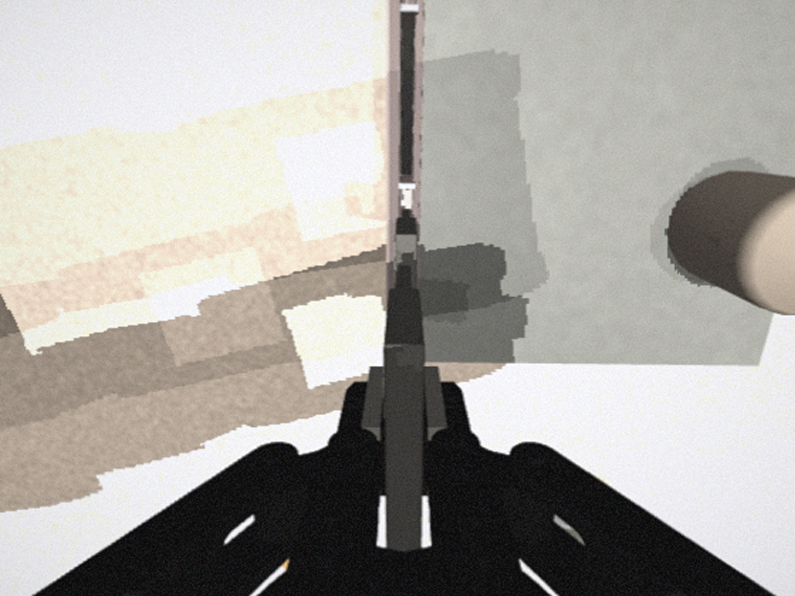

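The wrist picture (shown at 1.42×) has the empty gap running straight up the view. The dark seat is at display column ~407, rows ~12–182, between white end stops. The held holder's top runs from row 345 to 548 at column ~404, aligned with the gap.

```bash
python3 - <<'E'
from h import *
f=np.load("w4.npz");k={a:f[a] for a in("K","distortion","pose")};g=cv2.cvtColor(f["im"],cv2.COLOR_RGB2GRAY).astype(int)
for y in(20,50,80,110): print(y,g[y,274:302])
print("col",g[0:16,287],g[118:140,287]); print("holder",g[236:250,285],g[378:392,285]);print(g[300,262:306],g[250,262:306])
Q,Rr=T()
d=r.silhouettes("wrist","seat")[0]["region"]
def tool(px,z): return Rr.inv().apply(np.c_[plane("wrist",px,z,k),np.full(len(px),z)]-Q)
ys,xs=np.nonzero(d);rows=np.arange(25,115);c=np.array([xs[ys==y].mean() for y in rows]);w=[(ys==y).sum() for y in rows]
t=tool(np.c_[c,rows],100);a=np.polyfit(t[:,0],t[:,1],1);print("gap line tool y=",a,"width px",np.mean(w))
print("stops",tool([[287,8],[287,128]],106),tool([[287,8],[287,128]],100))
print("holder ends",tool([[285,243],[285,386]],Q[2]+78.4))
E
```

```text
20 [124 115 112 111 115 111 118  95  65  41  38  39  32  29  37  31  39  50
  89 113 118 114 117 110 121 137 134 132]
50 [114 101  98 105 102 105 107  89  52  39  36  30  28  32  32  25  34  47
  79 103 102 100 100 101 110 115 115 121]
80 [112 103 104 104 103 103  92  78  46  24  26  32  25  34  29  35  41  73
 106 101 103 102 107 115 119 119 118 119]
110 [113 104 104 104 107 105  94  65  48  28  28  31  25  27  31  29  47  82
 103 105 107 105 113 121 119 122 122 120]
col [110 111 118 151 165 168 160 133  73  35  29  33  39  34  28  37] [ 25  23  27  26  26  43  46  55  51  51  71 141 170 171 159 107 164 166
 170 166 164 166]
holder [28 26 26 22 23 28 44 38 41 40 44 43 43 40] [34 30 35 29 38 34 31 33 37 36 15 10  8  6]
[37 36 41 34 40 29  9  4 13 14 29 34 31 34 33 37 36 33 34 36 39 34 32 35
 32 36 36 38 34 31 31 38 36 33 34 26 15  7  8 30 41 37 39 39] [167 169 170 168 170 172 170 142  76  31  32  38  33  34  34  35  38  34
  42  40  40  43  42  41  41  45  45  42  45  43  41  46  48  43  44  42
  36  60  72  76  71  76  76  71]
gap line tool y= [0.00710059 0.87607922] width px 7.566666666666666
stops [[138.59868616   1.58813796  84.37057889]
 [ 56.57861276   1.94324304  84.37811171]] [[139.8256848    1.62638806  90.37046845]
 [ 55.96242681   1.98947318  90.37817056]]
holder ends [[ 34.75392701   0.16913492 -78.403176  ]
 [-28.67277128   0.31583529 -78.39735732]]
```

Emit:
carry_out([
  [0, 0, 0.0035, 0.15, 0.006, 0, 1],
  [0, 0, 0.0035, 0.3, 0.006, 0, 1],
  [0, 0, 0.0035, 0.392, 0.006, 0, 1],
  [0, 0, 0.0035, 0.392, 0.006, 0, 1],
  [0, 0, 0.0035, 0.392, 0.0065, 0.15, 1],
  [0, 0, 0.0035, 0.392, 0.0065, 0.24, 1],
  [0, 0, 0.0035, 0.392, 0.0065, 0.26, 1],
  [0, 0, 0.0035, 0.392, 0.0065, 0.26, 1],
])

```text
clock: 10.15
eef_pos: [582.9, 139.9, 125.7]
tcp_rot: [3.141, 0.0, 1.408]
contact_force: [-0.7, -0.2, 0.1]
opening: 0.112
grasp_force: 68.2
```

```bash
python3 - <<'E'
from h import *
f=np.load("w4.npz");k={a:f[a] for a in("K","distortion","pose")}
Q,Rr=T();print(Q,r.sense()["tcp_rot"],r.sense()["contact_force"])
for z in(99,104):
  p=plane("wrist",[[286.65,20],[286.6,50],[286.1,80],[285.75,110]],z,k);t=Rr.inv().apply(np.c_[p,np.full(4,z)]-Q);print(z,t.round(2),np.polyfit(t[:,0],t[:,1],1))
E
```

```text
[582.94586169 139.90212942 125.67418448] [3.14147858e+00 1.59372335e-04 1.40768017e+00] [-0.66008342 -0.17650681  0.06234998]
99 [[ 33.91  -0.86  26.67]
 [ 14.16  -0.61  26.67]
 [ -6.72  -0.7   26.68]
 [-28.79  -0.67  26.68]] [-0.00223331 -0.70336526]
104 [[ 33.03  -0.88  21.67]
 [ 13.63  -0.64  21.67]
 [ -6.86  -0.72  21.68]
 [-28.53  -0.69  21.68]] [-0.00223331 -0.72520856]
```

Emit:
carry_out([
  [0, 0, 0, 0, -0.003, 0, 1],
  [0, 0, 0, 0, -0.003, 0.04, 1],
  [0, 0, 0, 0, -0.003, 0.06, 1],
  [0, 0, 0, 0, -0.003, 0.075, 1],
  [0, 0, 0, 0, -0.003, 0.09, 1],
  [0, 0, 0, 0, -0.003, 0.105, 1],
  [0, 0, 0, 0, -0.003, 0.12, 1],
  [0, 0, 0, 0, -0.003, 0.12, 1],
])

```text
clock: 11.15
eef_pos: [581.8, 140.6, 94.9]
tcp_rot: [-3.141, 0.0, 1.408]
contact_force: [-0.1, 1.0, -0.8]
opening: 0.103
grasp_force: 68.2
```

Emit:
carry_out([
  [0, 0, 0, 0, 0, 0.01, 1],
  [0, 0, 0, 0, 0, 0.02, 1],
  [0, 0, 0, 0, 0, 0.028, 1],
  [0, 0, 0, 0, 0, 0.036, 1],
  [0, 0, 0, 0, 0, 0.036, 1],
])

```text
clock: 11.78
eef_pos: [582.1, 140.7, 86.5]
tcp_rot: [3.142, -0.0, 1.408]
contact_force: [-1.2, -0.5, 3.3]
opening: 0.107
grasp_force: 68.8
```

Seat contact at 3.3 N, as expected. I'll keep pressing gently.

Emit:
carry_out([
  [0, 0, 0, 0, 0, 0.004, 1],
  [0, 0, 0, 0, 0, 0.008, 1],
  [0, 0, 0, 0, 0, 0.012, 1],
  [0, 0, 0, 0, 0, 0.012, 1],
  [0, 0, 0, 0, 0, 0.012, 1],
])

```text
clock: 12.4
eef_pos: [582.1, 140.7, 83.6]
tcp_rot: [3.141, -0.0, 1.408]
contact_force: [-2.9, 0.5, 6.6]
opening: 0.108
grasp_force: 69.2
```

Emit:
carry_out([
  [0, 0, 0, 0, 0, 0.003, 1],
  [0, 0, 0, 0, 0, 0.006, 1],
  [0, 0, 0, 0, 0, 0.006, 1],
  [0, 0, 0, 0, 0, 0.006, 1],
])

```text
clock: 12.9
eef_pos: [582.2, 140.7, 82.3]
tcp_rot: [3.141, -0.0, 1.408]
contact_force: [-2.0, -0.9, 8.0]
opening: 0.109
grasp_force: 69.4
```

Emit:
carry_out([
  [0, 0, 0, 0, 0, 0.003, 1],
  [0, 0, 0, 0, 0, 0.006, 1],
  [0, 0, 0, 0, 0, 0.006, 1],
  [0, 0, 0, 0, 0, 0.006, 1],
])

```text
clock: 13.4
eef_pos: [582.4, 140.7, 81.5]
tcp_rot: [3.141, -0.0, 1.408]
contact_force: [-3.5, -1.3, 14.8]
opening: 0.113
grasp_force: 70.5
```

Emit:
carry_out([
  [0, 0, 0, 0, 0, 0.002, 1],
  [0, 0, 0, 0, 0, 0.004, 1],
  [0, 0, 0, 0, 0, 0.004, 1],
  [0, 0, 0, 0, 0, 0.004, 1],
])

```text
clock: 13.9
eef_pos: [582.5, 140.8, 81.4]
tcp_rot: [3.14, -0.0, 1.408]
contact_force: [-6.5, -2.2, 23.0]
opening: 0.11
grasp_force: 71.6
```

The force rose steeply to 23 N with the position stalled at 81.4 (81.6 expected at the stop), so the seat is bottomed. One last look before handing in.

```bash
python3 - <<'E'
from h import *
v=r.grab_frame("scene")[90:300,90:470,::-1];cv2.imwrite("pics/s2.png",cv2.resize(cv2.convertScaleAbs(v,alpha=1.4,beta=15),None,fx=2.1,fy=2.1,interpolation=2))
s=r.sense();print(s["eef_pos"],s["contact_force"],s["grasp_force"])
E
```

```text
[582.52645961 140.80238879  81.4456584 ] [-6.83036231 -1.99580668 23.28909115] 71.63578391075134
```

View pics/s2.png

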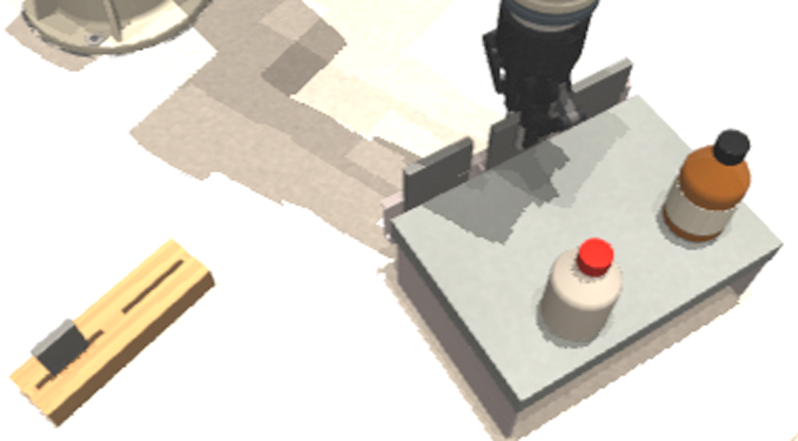

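The picture shows the holder at (510,140) in line and level with its neighbours at (440,170) and (605,90). The narrow holder is still in the stand and the bottles are where they were.

```bash
python3 -c "
from rig import r
print(r.sign_off())"
```

```text
the job is handed in; nothing more can be done
None
```

I fitted the wide holder in the empty gap, pressed to the seat's hard stop at about 23 N and still held, and handed the job in at about 14 s; the first grasp closed above the holder because the fingertips sit about 46 mm short of the reported tool point, and I corrected for that.

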